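Draw the safety bolt and raise the latch of the child-safe box

ROBOT

A 6-joint arm with a two-finger parallel gripper is mounted at the origin on a cart in front of the work surface, level with it; the furniture and walls round the work are solid. World frame = base frame: x ahead of the robot, y to its left, z up, the work surface at z = 0. Lengths are in m, angles in rad, forces in N, time in s.
With the tool pointing down it reaches from about 0.375 to 0.9 m from the base axis. Payload 3.1 kg.
Tool frame: the origin (TCP) lies at the very end of the fingers, on their centre line; the grasp point (between the pads) lies 19 mm behind it; z points along the fingers, y is the line along which they close (so a half turn about z gives the same grasp; the last joint's range is limited). The gripper opens to 87 mm and grips with 3 to 60 N. Pads are 19 mm wide; open, the fingers measure 117 mm over their backs; the gripper's body (75 mm by 190 mm) begins 51 mm behind the grasp point.
Start: joints at [-1.504, 0.527, 1.433, -0, 1.181, -0.178], TCP at [0.152, -0.606, 0.223] pointing down, gripper open.
Joint ranges: [-3.08, 3.08], [-0.75, 2.2], [0.22, 2.44], [-1.43, 4.57], [0, 2.65], [-2.85, 2.85]. Speed limits (rad/s): [2.79, 2.79, 3.14, 3.14, 3.14, 3.14].

INTERFACE

Orientations are given as a unit quaternion [w, x, y, z].
In Python, from cell import manip gives the robot as it stands.
- The arm moves only by the tool send_rows, never from a script. Its argument "steps" is a list of rows, each a list of 7 numbers: the shift along the tool's x, y, z normalised to -1 to 1, where 1 is 0.06 m, then the turn, a rotation vector about the tool's x, y, z normalised to -1 to 1, where 1 is 180 degrees, then the closure in counts, from 0 (fully open) to 255 (shut). In form: [[x, y, z, rx, ry, rz, fingers], ...]. A call has 1 to 20 rows; each row shifts and turns the commanded pose from where the row before left it, along the tool's axes as they then stand; what a row does not reach is not made up. A row lasts 1/8 s, in which the tool goes at most 62.5 mm and 10.7 degrees, less where a joint would pass 70% of its speed; a pose out of reach is approached as far as the arm can. A call with a number of a shift or a turn outside -1 to 1 is refused whole. A call with a gripper value outside its range is refused whole. The fingers move at their own pace and stop on an object; "force" is the grip in N (left out, the last holds). Time passes only in rows, so rows that do not move let the fingers close. It gives the time, the measured TCP pose, the force, the opening and the grip force at its end, in the units of the state.
- manip.observe(): the state, without advancing time (a new reading comes with each control period).
- manip.get_image(name): name is "side" or "top"; returns a dict with "frame" (420x560x3 uint8, red, green, blue), "fovy" (degrees; the focal length in pixels is half the picture's height over the tangent of half this angle, whatever the lens; pixels are square), "cx", "cy" (the principal point, pixels), "pose" (4x4, takes a point from camera to world coordinates). Camera axes: x right, y up, looking along -z (the intrinsics and any distortion apply to the point x, -y, -z); pixel columns grow to the right and rows downward; lengths in m; the calibration is good to about 2 mm. A picture is of the moment at which its call begins. There is no depth.
- manip.close_job(): hands the job in; it is judged then, once.
The state is a dict: "t": time; "joint_positions": joint angles; "joint_velocities": joint speeds; "tau": joint torques, N m; "eef_pos": TCP position; "orientation": TCP orientation; "wrist_force": force on the tool from outside, world axes, zero at the start; "torque": the same for the moment, N m; "opening": opening from 0.0 (shut) to 1.0 (fully open); "finger_force": force on a finger pad.
Only numpy, scipy, OpenCV 4.12 (cv2) and the standard library are available. Lean on these libraries where they do the work, as an engineer would, in place of code of your own. Each camera call takes 0.05 s, during which the arm holds its last target. There are 200 camera calls.

TASK

Unlatch the child-safe box on the worktop: first draw the safety bolt sideways out of the latch by its knob, easing it back until you feel it come fully home against its bumper without ramming it, then lift the latch strap up to stand upright and let go. Leave the salt shaker, the garlic and the mug where they are.

Things in the scene. Friction and masses are not known exactly. Their poses are not given: they have to be found in the camera images.
- box: White box, pale wooden lid, 150 (x) x 250 (y) x 95 mm tall, shut and fixed; the lid does not open here. Origin: centre of its underside, x to its back, y to its left seen from the robot, z up. Positions below are in this frame. A steel latch and a safety bolt lie on the lid; the bolt runs along y at x = -20 mm, axis 111.5 mm up, over a rail 26 mm wide, 10 mm high.
- bolt_ear (a point): Top centre of the latch's ear, a block on the strap in which the bolt's nose is hidden and holds the strap down: at x = -20, y = -65, z = 120 mm when shut, 20 (x) x 34 (y) x 16 mm. It rises with the strap.
- bolt_housing (a point): Top centre of the steel housing over the bolt's tail, 34 (x) x 54 (y) x 30 mm, fixed to the lid: at x = -20, y = 74, z = 125 mm.
- knob_top (a point): Top centre of the bolt's knob: dark upright round post, 14 mm thick, standing free from 119 to 157.5 mm up. The bolt is drawn by moving it straight along box +y, towards the housing; steady friction 2.5 N, stays where left. Bolt start and knob's clamping place on the bolt (15 mm either way) vary unseen, so its place does not tell the travel left: 5 to 35 mm.
- bumper: Rubber bumper hidden in the housing; origin at the centre of the face that the bolt's tail meets, x = -20, y = 86, z = 111.5 mm at rest. Sprung along y, so once the tail is home against it the force climbs by 5 N per mm, to 8 mm. It must never be pressed with more than 15 N. The latch is free only once the tail is home to within 1.5 mm.
- latch_grip (a point): Middle of the strap's pull end: x = -92, y = -65, z = 103.5 mm when shut, 17 mm in front of the box, nothing beneath. The steel strap is 34 mm wide (y), 5 mm thick, ends in a 9 mm round edge 15 mm beyond this point, 122 mm from the hinge axis. Can be pinched across its sides from above; it turns between the pads as it rises. Site axes turn with the strap.
- latch_hinge (a point): Middle of the latch strap's hinge axis, at x = 30, y = -65, z = 103.5 mm in the box frame; the axis runs along the box's y.
- latch (a joint): Angle of the strap, rad: 0 flat and shut, 1.57 upright, stop at 1.6. Raised by lifting the pull end up and back over the box. It stays where it is left (friction 0.12 N m). While the bolt's nose is in its ear it cannot rise beyond about 0.05.
- salt_shaker: Salt shaker, glass with a grey cap, 44 mm diameter, 90 mm tall, on the worktop at the box's right; origin at the centre of its underside. A bystander.
- garlic: Garlic bulb, about 60 x 57 x 58 mm, on the worktop at the box's left; origin under its centre. A bystander.
- mug_bench: White mug with dark waves, 79 mm diameter with a handle (115 mm over it), 98 mm tall, on the worktop at the left; origin at the centre of its underside. A bystander.

How it is judged:
At the end, for the whole second after the job is handed in: The latch strap stands raised by more than 1.25 rad (72 degrees), at rest and let go (value of joint latch above 1.25 rad and velocity of joint latch between -0.05 and 0.05 rad/s); the robot touches nothing.
It fails at once if the bolt rammed: its bumper pressed with more than 15 N (contact force between bumper and anything else above 15 N).
It fails at once if salt shaker, garlic or mug moved by more than 30 mm or tipped by more than 0.5 rad (distance of any of salt_shaker, garlic, mug_bench from where it was at the start of the episode above 0.03 m or angle between any of salt_shaker, mug_bench's own z axis and vertical above 0.5 rad).
It also fails if it takes over 64 s, if anything falls off the work surface, if the arm or the gripper's body presses on something with over 40 N, if the wrist force passes 120 N, or if a joint passes its speed limit or range.

## Working session

There is one attempt and no reset: what is moved stays moved. The work goes in short steps, Python scripts to look and compute and a tool call to move; the robot and the scene stay as the last step left them, time stands still between calls to the robot, and variables do not carry over. Pictures are saved under pics/ and viewed, at most 10 in all, crops included, and the job is handed in when it is done.

Besides the shell and the picture viewer there is one more tool, called after ">>>" as a command line: name --pt "numbers of a row" for each row, then --argument value for the rest. send_rows: Moves the arm, as the interface text tells. Scaled input: -1 to 1 covers 0.06 m each way for a shift and 180 degrees each way for a turn. Its arguments: {"type":"object","properties":{"steps":{"type":"array","items":{"type":"array","items":{"type":"number"}}},"force":{"type":"number"}},"required":["steps"]}

```bash
mkdir -p pics; ls; python3 - <<'E'
from cell import manip
import cv2,numpy as np
for n in("side","top"):
    d=manip.get_image(n); cv2.imwrite(f"pics/{n}0.png",d["frame"][:,:,::-1])
    print(n,d["fovy"],d["cx"],d["cy"],[k for k in d],np.round(d["pose"],4).tolist())
s=manip.observe();print(s)
E
```

```text
pics
side 49.34726597859756 281.0829997728216 207.93165478118604 ['frame', 'fovy', 'cx', 'cy', 'pose'] [[-0.9511, 0.165, -0.261, 0.2769], [-0.3087, -0.525, 0.7931, 0.8929], [-0.0061, 0.8349, 0.5503, 0.7064], [0.0, 0.0, 0.0, 1.0]]
top 56.190634150709066 280.3497775367174 213.54762945671627 ['frame', 'fovy', 'cx', 'cy', 'pose'] [[-0.019, 0.9955, -0.0926, 0.459], [-0.9998, -0.0182, 0.0087, 0.0318], [0.007, 0.0927, 0.9957, 1.0612], [0.0, 0.0, 0.0, 1.0]]
{'t': 0.1, 'joint_positions': array([-1.50448453e+00,  5.28396237e-01,  1.43374379e+00, -2.76093818e-05,
        1.18136573e+00, -1.78492786e-01]), 'joint_velocities': array([-7.41295250e-04, -6.43278608e-04, -3.53176704e-03,  9.21592848e-04,
        4.54790818e-04, -9.79630285e-05]), 'tau': array([ 4.95250151e-04, -4.40985703e+01, -1.77150840e+01,  6.34731981e-02,
        5.34255698e-02, -3.97497331e-05]), 'eef_pos': array([ 0.15146172, -0.6057153 ,  0.22166497]), 'orientation': array([-9.55767181e-04,  9.92517092e-01,  1.22102032e-01,  4.08795878e-05]), 'wrist_force': array([ 0.4721223 ,  0.48539742, -0.50034725]), 'torque': array([ 0.02034281, -0.00666333, -0.02157969]), 'finger_force': 0.0, 'opening': 1.000313813911709}
```

View pics/side0.png

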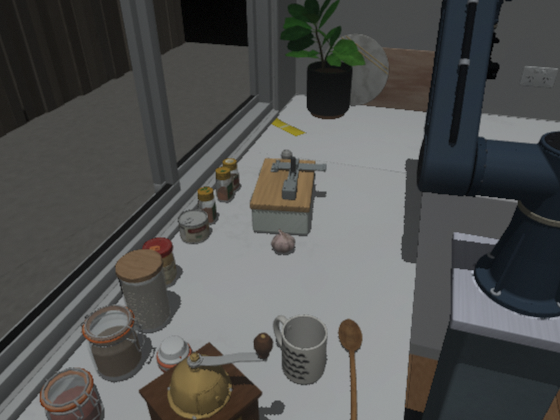

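View pics/top0.png

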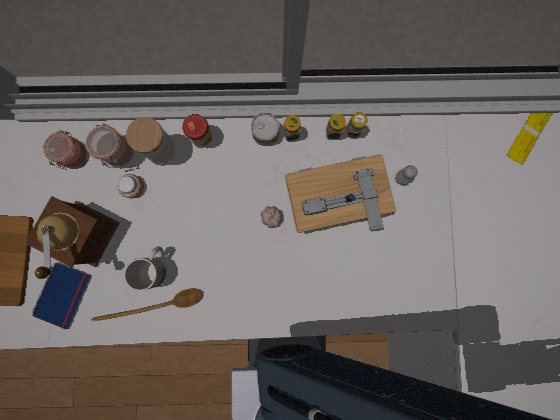

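The overviews show the box at about (340,195) in the top view, with the knob near (349,199). It is at about (285,195) in the side view. The shaker is right of the box, and the garlic and mug are left. I'll enlarge the box in both views.

```bash
python3 - <<'E'
import cv2
a=cv2.imread("pics/top0.png")[145:245,275:425]; b=cv2.imread("pics/side0.png")[140:240,235:335]
cv2.imwrite("pics/topc.png",cv2.resize(a,None,fx=5,fy=5,interpolation=cv2.INTER_CUBIC))
cv2.imwrite("pics/sidec.png",cv2.resize(b,None,fx=6,fy=6,interpolation=cv2.INTER_CUBIC))
E
```

```text
(no output)
```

View pics/topc.png

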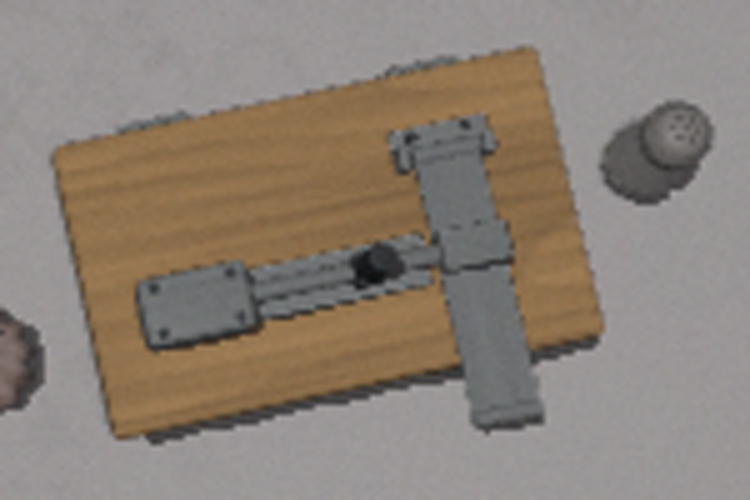

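View pics/sidec.png

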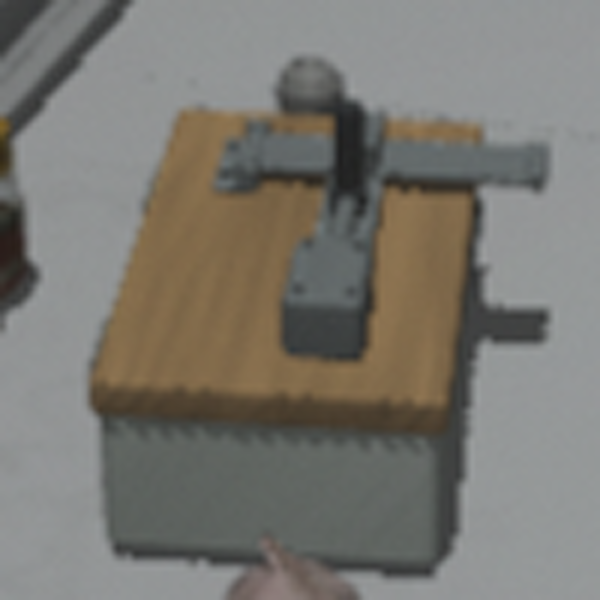

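Crop pixels: lid corners in the top crop are (55,150), (537,47), (603,332), (117,437). The knob's top disc is at about (387,260) in the top crop and (349,106) in the side crop. The strap end is at about (510,424) in the top crop. Next I'll fit the box pose.

```bash
cat > h.py <<'E'
import numpy as np, json
from scipy.optimize import least_squares
from scipy.spatial.transform import Rotation as R
from cell import manip
def cam(n):
    d=manip.get_image(n);P=np.array(d["pose"]);f=210/np.tan(np.radians(d["fovy"])/2)
    def pr(X):
        p=(np.atleast_2d(X)-P[:3,3])@P[:3,:3]
        return np.c_[d["cx"]+f*p[:,0]/-p[:,2], d["cy"]+f*p[:,1]/p[:,2]]
    return pr
def w(q,p):
    c,s=np.cos(q[2]),np.sin(q[2]);p=np.atleast_2d(p)
    return np.c_[q[0]+c*p[:,0]-s*p[:,1],q[1]+s*p[:,0]+c*p[:,1],p[:,2]]
E
python3 - <<'E'
from h import *
T,S=cam("top"),cam("side")
lid=np.array([[75,125,95],[75,-125,95],[-75,-125,95],[-75,125,95]])/1e3
hs=np.array([[-3,101,125],[-3,47,125],[-37,47,125],[-37,101,125]])/1e3
se=np.array([[-107,-48,103.5],[-107,-82,103.5]])/1e3
o=np.array([[275,145]])-.4
tp=np.array([[55,150],[537,47],[603,330],[117,437],[137,287],[247,262],[262,325],[150,348],[477,428],[543,416]])/5+[275,145]-.4
sp=np.array([[183,112],[480,128],[450,402],[95,385]])/6+[235,140]-.4
tb=np.r_[lid,hs,se]; sb=lid[[1,2,3,0]]
f=lambda q:np.r_[(T(w(q,tb))-tp).ravel(),(S(w(q,sb))-sp).ravel()]
r=least_squares(f,[.5,-.1,.2],loss="soft_l1");q=r.x
print(q,np.degrees(q[2]));print(np.round(f(q).reshape(-1,2),1).tolist())
kt=np.array([387,260])/5+[275,145]-.4; ks=np.array([349,106])/6+[235,140]-.4
g=lambda y:np.r_[(T(w(q,[[-.02,y[0],.1575]]))-kt).ravel(),(S(w(q,[[-.02,y[0],.1575]]))-ks).ravel()]
k=least_squares(g,[0]);print("knob y",k.x,g(k.x))
for n,p in dict(knob=[-.02,k.x[0],.1575],ear=[-.02,-.065,.12],grip=[-.092,-.065,.1035],hinge=[.03,-.065,.1035],house=[-.02,.074,.125]).items(): print(n,w(q,p).round(4))
E
```

```text
[ 0.5982408  -0.1261684   0.19731082] 11.305077024090759
[[-1.1, -0.5], [-0.1, -0.9], [1.1, 0.7], [-0.3, 0.9], [-0.5, -1.1], [-0.6, -0.9], [-0.4, 0.3], [0.0, 0.5], [-0.1, 0.2], [0.2, -0.4], [-0.2, -1.6], [1.6, -1.8], [1.2, -0.6], [-0.2, -1.3]]
knob y [-0.01198877] [-0.53440131 -0.67093706  1.07234374 -0.72187919]
knob [[ 0.581  -0.1418  0.1575]]
ear [[ 0.5914 -0.1938  0.12  ]]
grip [[ 0.5208 -0.2079  0.1035]]
hinge [[ 0.6404 -0.184   0.1035]]
house [[ 0.5641 -0.0575  0.125 ]]
```

The fit residuals are about 1 px, and the pose agrees across both views. First I'll travel to above the knob.

>>> send_rows --pt "0.275 -0.18 0 0 0 0 0" --pt "0.55 -0.36 0 0 0 0 0" --pt "0.55 -0.36 0 0 0 0 0" --pt "0.55 -0.36 0 0 0 0 0" --pt "0.55 -0.36 0 0 0 0 0" --pt "0.55 -0.36 0 0 0 0 0" --pt "0.55 -0.36 0 0 0 0 0" --pt "0.55 -0.36 0 0 0 0 0" --pt "0.55 -0.36 0 0 0 0 0" --pt "0.55 -0.36 0 0 0 0 0" --pt "0.55 -0.36 0 0 0 0 0" --pt "0.55 -0.36 0 0 0 0 0" --pt "0.55 -0.36 0 0 0 0 0" --pt "0.55 -0.36 0 0 0 0 0" --pt "0.55 -0.36 0 0 0 0 0" --pt "0.55 -0.36 0 0 0 0 0" --pt "0.275 -0.18 0 0 0 0 0" --pt "0 0 0 0 0 0 0" --force 20

```text
t: 2.45
eef_pos: [0.58, -0.1418, 0.2224]
orientation: [0.0, 0.992, 0.123, -0.0]
wrist_force: [0.7, -0.2, 0.1]
opening: 0.995
finger_force: 0.0
```

>>> send_rows --pt "0 0 0 0 0 -0.0243 0" --pt "0 0 0 0 0 -0.0485 0" --pt "0 0 0 0 0 -0.0485 0" --pt "0 0 0 0 0 -0.0485 0" --pt "0 0 0 0 0 -0.0485 0" --pt "0 0 0 0 0 -0.0485 0" --pt "0 0 0 0 0 -0.0485 0" --pt "0 0 0 0 0 -0.0485 0" --pt "0 0 0 0 0 -0.0485 0" --pt "0 0 0 0 0 -0.0485 0" --pt "0 0 0 0 0 -0.0243 0" --pt "0 0 0 0 0 0 0"

```text
t: 3.95
eef_pos: [0.5788, -0.1442, 0.2225]
orientation: [-0.0, 0.635, 0.773, -0.0]
wrist_force: [0.0, 0.2, 0.3]
opening: 0.998
finger_force: 0.0
```

```bash
cat >> h.py <<'E'
Q=[0.5982,-0.1262,0.1973]
def delta(p,yawx):
    "shift in tool axes /0.06 and z-turn /180 from measured pose to box-frame point p, tool x at yawx deg (world)"
    s=manip.observe();o=s["orientation"];M=R.from_quat(np.r_[o[1:],o[0]]).as_matrix()
    d=M.T@(w(Q,p)[0]-s["eef_pos"])
    y=np.degrees(np.arctan2(M[1,0],M[0,0]))
    print("t",round(s["t"],2),"pos",s["eef_pos"].round(4),"yaw",y.round(2),"tilt",M[:,2].round(4),"F",s["wrist_force"].round(2),"shift rows",(d/.06).round(3),"turn",round(-(yawx-y)/180,4),"j",s["joint_positions"].round(2))
E
python3 -c "
from h import *
delta([-.02,-.012,.123],101.3)
import cv2
for n in('top','side'):
    d=manip.get_image(n)['frame'][:,:,::-1];cv2.imwrite(f'pics/{n}1.png',d)
a=cv2.imread('pics/side1.png')[80:240,215:375];cv2.imwrite('pics/side1c.png',cv2.resize(a,(600,600),interpolation=2))
"
```

```text
t 3.95 pos [ 0.5788 -0.1442  0.2225] yaw 101.19 tilt [-1.e-03 -1.e-04 -1.e+00] F [0.03 0.21 0.31] shift rows [0.031 0.043 1.658] turn -0.0006 j [-0.43  0.49  1.51 -0.    1.15 -0.63]
```

View pics/side1c.png

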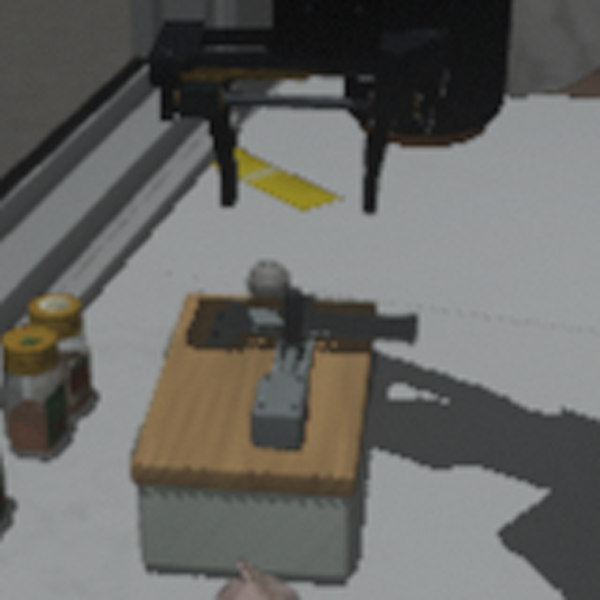

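The side crop shows the fingers at (228,205) and (371,210). They straddle the knob at (297,295), so I'll descend and close gently.

>>> send_rows --pt "0.03 0.04 0.1 0 0 0 0" --pt "0 0 0.25 0 0 0 0" --pt "0 0 0.25 0 0 0 0" --pt "0 0 0.25 0 0 0 0" --pt "0 0 0.25 0 0 0 0" --pt "0 0 0.25 0 0 0 0" --pt "0 0 0.2 0 0 0 0" --pt "0 0 0.1 0 0 0 0" --pt "0 0 0 0 0 0 0" --pt "0 0 0 0 0 0 180" --pt "0 0 0 0 0 0 190" --pt "0 0 0 0 0 0 200" --pt "0 0 0 0 0 0 210" --pt "0 0 0 0 0 0 220" --pt "0 0 0 0 0 0 255" --pt "0 0 0 0 0 0 255" --pt "0 0 0 0 0 0 255" --force 20

```text
t: 6.18
eef_pos: [0.582, -0.1408, 0.1235]
orientation: [0.0, 0.634, 0.774, 0.0]
wrist_force: [0.1, -0.8, -0.7]
opening: 0.17
finger_force: 0.0
```

```bash
python3 -c "
from h import *
delta([-.02,-.012,.123],101.3)
import cv2
d=manip.get_image('side')['frame'][:,:,::-1];cv2.imwrite('pics/side2c.png',cv2.resize(d[80:240,215:375],(600,600),interpolation=2))
"
```

```text
t 6.17 pos [ 0.582  -0.1408  0.1235] yaw 101.34 tilt [ 0. -0. -1.] F [ 0.14 -0.82 -0.68] shift rows [-0.013 -0.021  0.009] turn 0.0002 j [-0.42  0.62  1.59  0.    0.94 -0.62]
```

View pics/side2c.png

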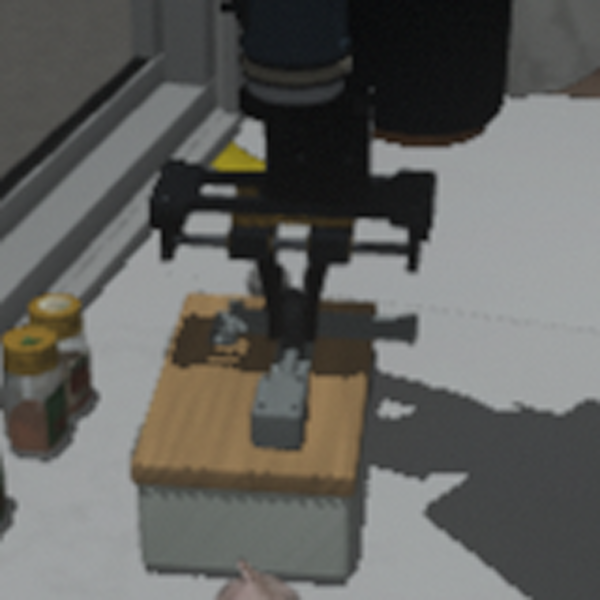

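The picture shows the fingers closing centrally on the knob at (295,310), nearly in contact. I'll let them finish.

>>> send_rows --pt "0 0 0 0 0 0 255" --pt "0 0 0 0 0 0 255" --pt "0 0 0 0 0 0 255"

```text
t: 6.6
eef_pos: [0.5821, -0.1408, 0.1236]
orientation: [0.0, 0.634, 0.774, 0.0]
wrist_force: [0.1, 0.1, -0.9]
opening: 0.154
finger_force: 20.0
```

```bash
python3 -c "
from h import *
delta([-.02,-.012,.123],101.3)"
```

```text
t 6.6 pos [ 0.5821 -0.1408  0.1236] yaw 101.34 tilt [ 3.e-04 -0.e+00 -1.e+00] F [ 0.07  0.08 -0.92] shift rows [-0.013 -0.023  0.009] turn 0.0002 j [-0.42  0.62  1.59  0.    0.94 -0.62]
```

Gripped at 20 N with no side load. Tool +x now runs along box +y. I'll draw the first 4 mm, which is less than the minimum travel.

>>> send_rows --pt "0.01 0 0 0 0 0 255" --pt "0.015 0 0 0 0 0 255" --pt "0.015 0 0 0 0 0 255" --pt "0.015 0 0 0 0 0 255" --pt "0.01 0 0 0 0 0 255" --pt "0 0 0 0 0 0 255"

```text
t: 7.35
eef_pos: [0.5814, -0.137, 0.1236]
orientation: [0.0, 0.634, 0.774, 0.0]
wrist_force: [1.5, -2.4, -2.3]
opening: 0.152
finger_force: 20.0
```

>>> send_rows --pt "0.01 0 0 0 0 0 255" --pt "0.01 0 0 0 0 0 255" --pt "0.01 0 0 0 0 0 255" --pt "0 0 0 0 0 0 255"

```text
t: 7.85
eef_pos: [0.581, -0.1352, 0.1236]
orientation: [0.0, 0.634, 0.773, 0.0]
wrist_force: [2.3, -1.4, -1.2]
opening: 0.156
finger_force: 20.0
```

>>> send_rows --pt "0.01 0 0 0 0 0 255" --pt "0.01 0 0 0 0 0 255" --pt "0.01 0 0 0 0 0 255" --pt "0 0 0 0 0 0 255"

```text
t: 8.35
eef_pos: [0.5806, -0.1334, 0.1236]
orientation: [0.0, 0.634, 0.774, 0.0]
wrist_force: [2.5, -2.1, -1.6]
opening: 0.152
finger_force: 20.0
```

>>> send_rows --pt "0.01 0 0 0 0 0 255" --pt "0.01 0 0 0 0 0 255" --pt "0.01 0 0 0 0 0 255" --pt "0 0 0 0 0 0 255"

```text
t: 8.85
eef_pos: [0.5803, -0.1317, 0.1236]
orientation: [0.0, 0.634, 0.774, 0.0]
wrist_force: [2.1, -1.0, -2.2]
opening: 0.153
finger_force: 20.0
```

>>> send_rows --pt "0.01 0 0 0 0 0 255" --pt "0.01 0 0 0 0 0 255" --pt "0.01 0 0 0 0 0 255" --pt "0 0 0 0 0 0 255"

```text
t: 9.35
eef_pos: [0.5799, -0.1298, 0.1236]
orientation: [0.0, 0.634, 0.774, 0.0]
wrist_force: [3.0, -1.1, -2.4]
opening: 0.153
finger_force: 20.0
```

>>> send_rows --pt "0.01 0 0 0 0 0 255" --pt "0.01 0 0 0 0 0 255" --pt "0.01 0 0 0 0 0 255" --pt "0 0 0 0 0 0 255"

```text
t: 9.85
eef_pos: [0.5796, -0.1281, 0.1236]
orientation: [0.0, 0.634, 0.774, 0.0]
wrist_force: [2.9, -0.7, -1.5]
opening: 0.154
finger_force: 20.0
```

>>> send_rows --pt "0.01 0 0 0 0 0 255" --pt "0.01 0 0 0 0 0 255" --pt "0.01 0 0 0 0 0 255"

```text
t: 10.22
eef_pos: [0.5792, -0.1264, 0.1236]
orientation: [0.0, 0.634, 0.774, 0.0]
wrist_force: [3.5, -1.4, -2.2]
opening: 0.152
finger_force: 20.0
```

>>> send_rows --pt "0.01 0 0 0 0 0 255" --pt "0.01 0 0 0 0 0 255" --pt "0.01 0 0 0 0 0 255"

```text
t: 10.6
eef_pos: [0.5789, -0.1247, 0.1236]
orientation: [0.0, 0.634, 0.774, 0.0]
wrist_force: [3.9, -2.6, -3.1]
opening: 0.151
finger_force: 20.0
```

>>> send_rows --pt "0.01 0 0 0 0 0 255" --pt "0.01 0 0 0 0 0 255" --pt "0 0 0 0 0 0 255"

```text
t: 10.98
eef_pos: [0.5786, -0.1234, 0.1236]
orientation: [0.0, 0.634, 0.774, 0.0]
wrist_force: [3.9, -1.8, -3.0]
opening: 0.158
finger_force: 20.0
```

Not yet at the bumper: the pull reads about 2.5 N, which is plain friction.

>>> send_rows --pt "0.01 0 0 0 0 0 255" --pt "0.01 0 0 0 0 0 255" --pt "0.01 0 0 0 0 0 255"

```text
t: 11.35
eef_pos: [0.5783, -0.1217, 0.1236]
orientation: [0.0, 0.634, 0.774, 0.0]
wrist_force: [2.8, -2.1, -2.8]
opening: 0.156
finger_force: 20.0
```

>>> send_rows --pt "0.01 0 0 0 0 0 255" --pt "0.01 0 0 0 0 0 255" --pt "0.01 0 0 0 0 0 255"

```text
t: 11.72
eef_pos: [0.578, -0.1203, 0.1236]
orientation: [0.0, 0.634, 0.774, -0.0]
wrist_force: [3.8, -2.9, -3.6]
opening: 0.158
finger_force: 20.0
```

>>> send_rows --pt "0.008 0 0 0 0 0 255" --pt "0.008 0 0 0 0 0 255"

```text
t: 11.98
eef_pos: [0.5779, -0.12, 0.1236]
orientation: [0.001, 0.634, 0.774, -0.0]
wrist_force: [5.0, -5.0, -3.4]
opening: 0.148
finger_force: 20.0
```

```bash
python3 -c "
from h import *
b=np.array([-.196,.981,0])
s=manip.observe();print(s['t'],s['eef_pos'].round(5),s['eef_pos']@b,s['wrist_force'],s['wrist_force']@b,s['torque'])"
```

```text
11.975 [ 0.57791 -0.12     0.12358] -0.2309870882203923 [ 4.97580806 -5.02696914 -3.43196131] -5.906715102430982 [-0.82580013 -0.85424216 -0.02982618]
```

The force is climbing (5.9 N total) and the advance is slowing, so the tail is meeting the bumper. I'll ease it slightly further to confirm.

>>> send_rows --pt "0.008 0 0 0 0 0 255" --pt "0.008 0 0 0 0 0 255" --pt "0 0 0 0 0 0 255"

```text
t: 12.35
eef_pos: [0.5779, -0.1196, 0.1236]
orientation: [0.001, 0.634, 0.774, -0.001]
wrist_force: [4.3, -5.8, -3.1]
opening: 0.152
finger_force: 20.0
```

>>> send_rows --pt "0.008 0 0 0 0 0 255" --pt "0.008 0 0 0 0 0 255" --pt "0 0 0 0 0 0 255"

```text
t: 12.72
eef_pos: [0.5778, -0.1193, 0.1236]
orientation: [0.002, 0.633, 0.774, -0.001]
wrist_force: [4.2, -7.5, -3.8]
opening: 0.152
finger_force: 20.0
```

The force now rises at about 5 N/mm to 8.2 N total (about 6 N on the bumper), so the bolt is home. I'll release and rise.

>>> send_rows --pt "0 0 0 0 0 0 200" --pt "0 0 0 0 0 0 170" --pt "0 0 0 0 0 0 150" --pt "0 0 0 0 0 0 150" --pt "0 0 -0.3 0 0 0 150" --pt "0 0 -0.6 0 0 0 120" --pt "0 0 -0.6 0 0 0 90" --pt "0 0 -0.2 0 0 0 90" --pt "0 0 0 0 0 0 90"

```text
t: 13.85
eef_pos: [0.5773, -0.117, 0.2258]
orientation: [0.0, 0.634, 0.774, 0.0]
wrist_force: [0.1, 0.3, -0.8]
opening: 0.642
finger_force: 0.0
```

```bash
python3 -c "
from h import *
delta([-.092,-.065,.1035],11.3)
import cv2
d=manip.get_image('top')['frame'][:,:,::-1];cv2.imwrite('pics/top3c.png',cv2.resize(d[125:265,275:425],(600,560),interpolation=2))
"
```

```text
t 13.85 pos [ 0.5773 -0.117   0.2258] yaw 101.35 tilt [ 7.e-04 -3.e-04 -1.e+00] F [ 0.12  0.25 -0.77] shift rows [-1.3   -1.223  2.038] turn 0.5003 j [-0.39  0.47  1.52  0.    1.14 -0.59]
```

View pics/top3c.png

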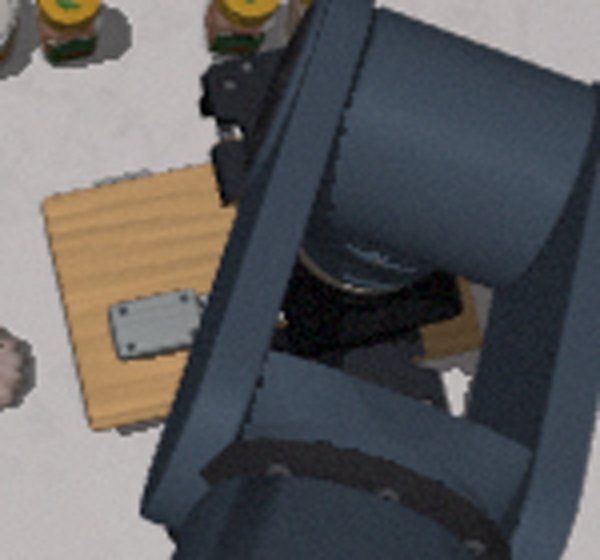

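The top view shows the housing clear, with the arm hiding the latch. Next I'll turn 90° and move over the pull end.

>>> send_rows --pt "0 0 0 0 0 0.025 90" --pt "0 0 0 0 0 0.05 90" --pt "0 0 0 0 0 0.05 90" --pt "0 0 0 0 0 0.05 90" --pt "0 0 0 0 0 0.05 90" --pt "0 0 0 0 0 0.05 90" --pt "0 0 0 0 0 0.05 90" --pt "0 0 0 0 0 0.05 90" --pt "0 0 0 0 0 0.05 90" --pt "0 0 0 0 0 0.05 90" --pt "0 0 0 0 0 0.025 90" --pt "-0.2 0.2 0 0 0 0 90" --pt "-0.4 0.4 0 0 0 0 90" --pt "-0.4 0.4 0 0 0 0 90" --pt "-0.25 0.25 0 0 0 0 90" --pt "0 0.05 0.3 0 0 0 90" --pt "0 0 0.4 0 0 0 90" --pt "0 0 0.3 0 0 0 90" --pt "0 0 0.1 0 0 0 90" --pt "0 0 0 0 0 0 90"

```text
t: 16.4
eef_pos: [0.5184, -0.2086, 0.159]
orientation: [-0.0, 0.995, 0.099, -0.001]
wrist_force: [0.3, 0.6, 0.5]
opening: 0.65
finger_force: 0.0
```

```bash
python3 -c "
from h import *
delta([-.094,-.065,.090],11.3)
import cv2
d=manip.get_image('side')['frame'][:,:,::-1];cv2.imwrite('pics/side4c.png',cv2.resize(d[80:240,215:375],(800,600)[:1]*1+(600,) if 0 else (600,600),interpolation=2))
"
```

```text
t 16.4 pos [ 0.5184 -0.2086  0.159 ] yaw 11.35 tilt [-1.4e-03  7.0e-04 -1.0e+00] F [0.33 0.65 0.52] shift rows [ 9.00e-03 -1.00e-03  1.15e+00] turn 0.0003 j [-0.58  0.52  1.66 -0.    0.96  0.79]
```

View pics/side4c.png

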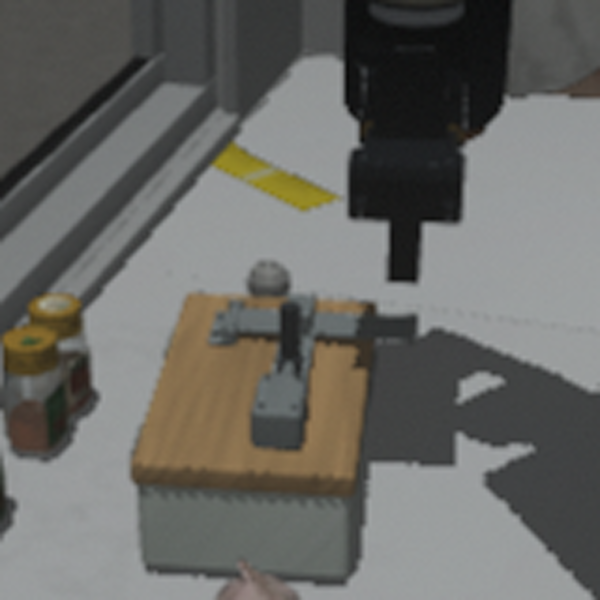

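The side crop shows the finger (403,280) above the strap's pull end (395,328), outside the box front, and the knob drawn back to (290,330). I'll descend and pinch.

>>> send_rows --pt "0.01 0 0.15 0 0 0 90" --pt "0 0 0.3 0 0 0 90" --pt "0 0 0.3 0 0 0 90" --pt "0 0 0.25 0 0 0 90" --pt "0 0 0.15 0 0 0 90" --pt "0 0 0 0 0 0 120" --pt "0 0 0 0 0 0 135" --pt "0 0 0 0 0 0 145" --pt "0 0 0 0 0 0 155" --pt "0 0 0 0 0 0 170" --pt "0 0 0 0 0 0 200" --pt "0 0 0 0 0 0 200" --pt "0 0 0 0 0 0 200" --force 12

```text
t: 18.08
eef_pos: [0.5197, -0.2079, 0.0908]
orientation: [-0.0, 0.995, 0.099, 0.0]
wrist_force: [0.7, 3.5, 3.9]
opening: 0.386
finger_force: 12.0
```

```bash
python3 -c "
from h import *
delta([-.094,-.065,.090],11.3)
t=np.linspace(0,1.5,21);p=.124*np.c_[1-np.cos(t),-np.sin(t)]/.06
print(np.diff(p,axis=0).round(3).tolist())"
```

```text
t 18.07 pos [ 0.5197 -0.2079  0.0908] yaw 11.33 tilt [ 2.e-04  5.e-04 -1.e+00] F [0.71 3.5  3.87] shift rows [-0.017  0.004  0.013] turn 0.0002 j [-0.58  0.63  1.71  0.    0.8   0.79]
[[0.006, -0.155], [0.017, -0.154], [0.029, -0.152], [0.04, -0.15], [0.051, -0.146], [0.062, -0.142], [0.073, -0.137], [0.083, -0.131], [0.092, -0.125], [0.101, -0.117], [0.11, -0.109], [0.118, -0.101], [0.125, -0.092], [0.131, -0.082], [0.137, -0.072], [0.142, -0.062], [0.146, -0.051], [0.15, -0.04], [0.152, -0.028], [0.154, -0.017]]
```

Pinched: 33.6 mm across the strap. I'll lift a little first to check that the latch is free.

>>> send_rows --pt "0.0 0 -0.05 0 0 0 200" --pt "0.003 0 -0.1 0 0 0 200" --pt "0.008 0 -0.1 0 0 0 200" --pt "0.01 0 -0.06 0 0 0 200" --pt "0 0 0 0 0 0 200"

```text
t: 18.7
eef_pos: [0.5207, -0.2077, 0.1095]
orientation: [-0.0, 0.995, 0.099, -0.0]
wrist_force: [1.7, 4.1, -0.8]
opening: 0.386
finger_force: 12.0
```

The strap rose 0.15 rad at low force, so the bolt is clear. I'll continue the arc.

>>> send_rows --pt "0.014 0 -0.076 0 0 0 200" --pt "0.03 0 -0.152 0 0 0 200" --pt "0.04 0 -0.15 0 0 0 200" --pt "0.051 0 -0.146 0 0 0 200" --pt "0.062 0 -0.142 0 0 0 200" --pt "0.073 0 -0.137 0 0 0 200" --pt "0.083 0 -0.131 0 0 0 200" --pt "0.092 0 -0.125 0 0 0 200" --pt "0 0 0 0 0 0 200"

```text
t: 19.82
eef_pos: [0.5475, -0.2025, 0.1735]
orientation: [0.0, 0.995, 0.099, 0.0]
wrist_force: [-1.3, 5.2, 0.5]
opening: 0.388
finger_force: 12.0
```

```bash
python3 -c "
from h import *
for a in (.7,.725,.75,1.5): delta([.03-.124*np.cos(a),-.065,.090+.124*np.sin(a)],11.3)
import cv2
d=manip.get_image('side')['frame'][:,:,::-1];cv2.imwrite('pics/side5c.png',cv2.resize(d[80:240,215:375],(600,600),interpolation=2))
"
```

```text
t 19.82 pos [ 0.5475 -0.2025  0.1735] yaw 11.37 tilt [ 6.e-04 -1.e-04 -1.e+00] F [-1.26  5.23  0.53] shift rows [-0.003  0.001  0.061] turn 0.0004 j [-0.55  0.53  1.59  0.    1.02  0.83]
t 19.82 pos [ 0.5475 -0.2025  0.1735] yaw 11.37 tilt [ 6.e-04 -1.e-04 -1.e+00] F [-1.26  5.23  0.53] shift rows [0.031 0.002 0.022] turn 0.0004 j [-0.55  0.53  1.59  0.    1.02  0.83]
t 19.82 pos [ 0.5475 -0.2025  0.1735] yaw 11.37 tilt [ 6.e-04 -1.e-04 -1.e+00] F [-1.26  5.23  0.53] shift rows [ 0.066  0.002 -0.017] turn 0.0004 j [-0.55  0.53  1.59  0.    1.02  0.83]
t 19.82 pos [ 0.5475 -0.2025  0.1735] yaw 11.37 tilt [ 6.e-04 -1.e-04 -1.e+00] F [-1.26  5.23  0.53] shift rows [ 1.432  0.003 -0.669] turn 0.0004 j [-0.55  0.53  1.59  0.    1.02  0.83]
```

View pics/side5c.png

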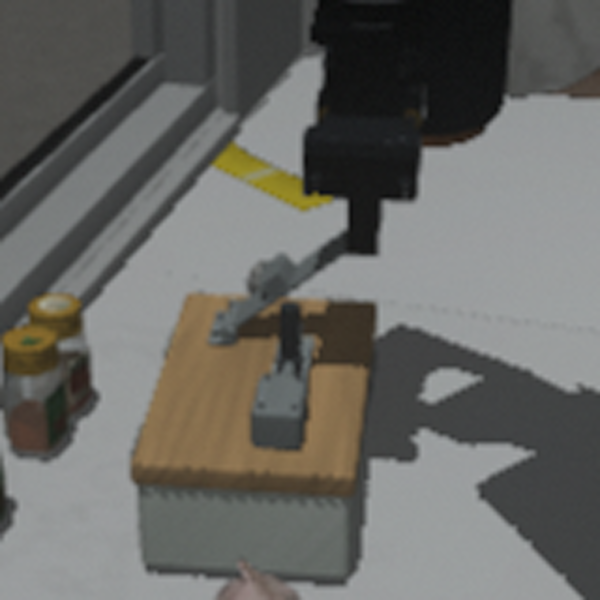

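The strap is still held, at about 0.72 rad with its end at (360,245). I'll finish the arc to 1.5 rad.

>>> send_rows --pt "0.07 0 -0.04 0 0 0 200" --pt "0.11 0 -0.1 0 0 0 200" --pt "0.118 0 -0.1 0 0 0 200" --pt "0.125 0 -0.09 0 0 0 200" --pt "0.131 0 -0.08 0 0 0 200" --pt "0.137 0 -0.07 0 0 0 200" --pt "0.142 0 -0.06 0 0 0 200" --pt "0.146 0 -0.05 0 0 0 200" --pt "0.15 0 -0.04 0 0 0 200" --pt "0.15 0 -0.025 0 0 0 200" --pt "0.1 0 -0.01 0 0 0 200" --pt "0.05 0 -0.005 0 0 0 200" --pt "0 0 0 0 0 0 200" --pt "0 0 0 0 0 0 200"

```text
t: 21.62
eef_pos: [0.6317, -0.1861, 0.2148]
orientation: [0.0, 0.995, 0.099, 0.001]
wrist_force: [-1.3, 3.8, 5.8]
opening: 0.389
finger_force: 12.0
```

```bash
python3 -c "
from h import *
delta([.03-.124*np.cos(1.5),-.065,.090+.124*np.sin(1.5)],11.3)"
```

```text
t 21.62 pos [ 0.6317 -0.1861  0.2148] yaw 11.34 tilt [ 1.8e-03 -8.0e-04 -1.0e+00] F [-1.26  3.81  5.85] shift rows [ 0.003 -0.004  0.018] turn 0.0002 j [-0.46  0.58  1.35  0.    1.21  0.92]
```

>>> send_rows --pt "0 0 0 0 0 0 140" --pt "0 0 0 0 0 0 120" --pt "0 0 0 0 0 0 90" --pt "0 0 0 0 0 0 80" --pt "0 0 -0.15 0 0 0 80" --pt "0 0 -0.4 0 0 0 80" --pt "0 0 -0.5 0 0 0 80" --pt "0 0 -0.5 0 0 0 80" --pt "0 0 -0.3 0 0 0 80" --pt "0 0 0 0 0 0 80" --pt "0 0 0 0 0 0 80"

```text
t: 23.0
eef_pos: [0.6306, -0.1857, 0.3232]
orientation: [-0.0, 0.995, 0.099, -0.001]
wrist_force: [-0.2, -0.2, -0.9]
opening: 0.681
finger_force: 0.0
```

```bash
python3 -c "
from h import *
delta([.03,-.065,.3],11.3)
import cv2
d=manip.get_image('side')['frame'][:,:,::-1];cv2.imwrite('pics/side6c.png',cv2.resize(d[80:240,215:375],(600,600),interpolation=2))
"
```

```text
t 23.0 pos [ 0.6306 -0.1857  0.3232] yaw 11.35 tilt [-1.2e-03  5.0e-04 -1.0e+00] F [-0.23 -0.2  -0.87] shift rows [0.165 0.006 0.386] turn 0.0003 j [-0.46  0.49  1.22 -0.    1.44  0.92]
```

View pics/side6c.png

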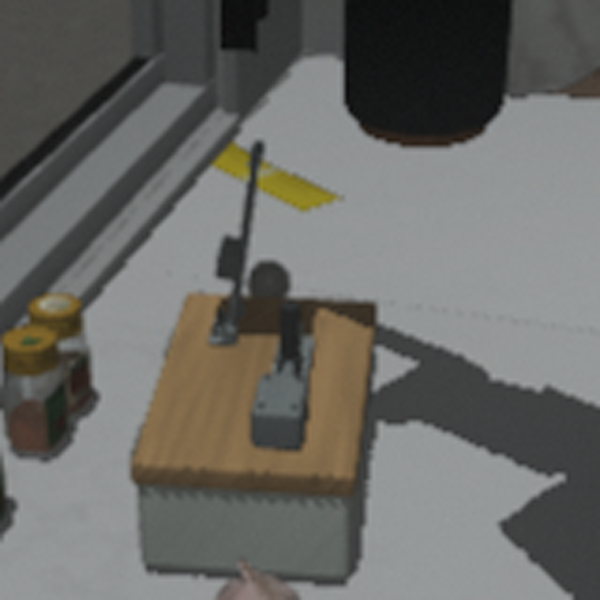

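The strap stands nearly upright from (232,325) to (257,147), the gripper is clear above it, and the shaker is in place. Handing in.

```bash
python3 -c "
from cell import manip
print(manip.close_job())"
```

```text
the job is handed in; nothing more can be done
None
```

The job is handed in at about 23 s of the 64 s limit, with no verdict returned: the bolt was eased home with about 6 N on its bumper, and the latch strap was raised to about 1.5 rad and released. I never went near the salt shaker, garlic or mug; only the shaker is fully visible in the final picture.

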